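# Take the pinned guard plate off the vegetable slicer for washing

## Robot

A 7-joint arm with a two-finger parallel gripper is mounted at the origin on the work surface. World frame = base frame: x ahead of the robot, y to its left, z up, the work surface at z = 0. Lengths are in m, angles in rad, forces in N, time in s.
With the tool pointing down it reaches from about 0.4 to 0.875 m from the base axis. Payload 6.5 kg.
Tool frame: the origin (TCP) lies on the mounting face of the last link; the fingertips stand 166 mm ahead of it and the grasp point (between the pads) lies 147 mm ahead of it; z points along the fingers, y is the direction in which the jaws open and shut (so a half turn about z gives the same grasp; the last joint's range is limited). The gripper opens to 88 mm and grips with 3 to 60 N. Pads are 18 mm wide; open, the fingers measure 123 mm over their backs; the gripper's body (75 mm by 187 mm) begins 45 mm behind the grasp point.
Start: joints at [-1.242, 0.536, -0.004, 1.538, 0.003, 1.067, -0.071], TCP at [0.25, 0.6, 0.405] pointing down, gripper open.
Joint ranges: [-2.7, 2.7], [-0.37, 2.16], [-1.27, 1.26], [0.24, 2.4], [-1.31, 4.45], [0.19, 1.91], [-2.76, 2.76]. Speed limits (rad/s): [2.39, 2.39, 3.14, 3.14, 3.14, 3.14, 3.14].

## Interface

Orientations are given as a unit quaternion [x, y, z, w].
In Python, from workcell import ctrl, cams gives the robot as it stands.
- The arm moves only by the tool move_arm, never from a script. Its argument "rows" is a list that holds one entry, the list of rows, each a list of 5 numbers: the finger opening in m, from 0 to 0.0881, then the shift along the tool's x, y, z in m, then the turn about the tool's z in degrees. A call has exactly 5 rows; each row is the pose to reach, as a shift and turn from the pose commanded when the call began, along the tool's axes at that moment; what a row does not reach only later rows make up. A row lasts 1/12 s, in which the tool goes at most 41.7 mm and 7.16 degrees, less where a joint would pass 70% of its speed; a pose out of reach is approached as far as the arm can. A call with a gripper value outside its range is refused whole. The fingers move at their own pace and stop on an object; "newtons" is the grip in N (left out, the last holds). Time passes only in rows, so rows that repeat a pose let the fingers close, or fill a call up. It gives the time, the measured TCP pose, the force and the opening at its end, in the units of the state.
- ctrl.get_state(): the state, without advancing time (a new reading comes with each control period).
- cams.snapshot(name): name is "side" or "top"; returns (picture, depth): 480x640x3 uint8, blue, green, red; 480x640 float32, m along the optical axis (not along the pixel's ray), 0 where there is no reading.
- cams.get_calibration(name): a dict with "fx", "fy", "cx", "cy" (pixels), "extrinsics" (4x4, takes a point from camera to world coordinates). Camera axes: x right, y down, z forward; pixel columns grow to the right and rows downward; lengths in m; the calibration is good to about 2 mm. A picture is of the moment at which its call begins. get_calibration takes no time and is no camera call.
- ctrl.hand_in(): hands the job in, once; it reports no verdict.
The state is a dict: "t": time; "joint_positions": joint angles; "qvel": joint speeds; "tau": joint torques, N m; "position": TCP position; "eef_rot": TCP orientation; "wrist_force": force on the tool from outside, world axes, zero at the start; "torque": the same for the moment, N m; "opening": finger opening in m.
Only numpy, scipy, OpenCV 4.12 (cv2) and the standard library are available. Lean on these libraries where they do the work, as an engineer would, in place of code of your own. Each camera call takes 0.05 s, during which the arm holds its last target.

## Task

Take the guard plate off the vegetable slicer for washing: pull up the sprung wing knob that pins it, turn it about a quarter turn counter-clockwise (seen from above) so that it stays up by itself, and let go. Then slide the plate by its handle out from under the bridge towards the slicer's open end, lift it off and lay it flat, handle up, on the floor of the shallow steel pan without dropping it in. Last, turn the wing knob back so that its pin springs fully down again, and leave the other kitchen things standing where they are.

Things in the scene. Friction and masses are not known exactly. Their poses are not given: they have to be found in the camera images.
- slicer: Low white slicer fixed to the counter, 235 x 150 mm, deck 22 mm high. Origin on the counter under the plate seat's middle, z up; +x points to the motor housing (44 mm high, x = 79 to 139 mm), -x to the open end (base ends at x = -95 mm). The plate rests on runners 26 mm above the counter between side guides (34 mm high, outer faces y = +-58 mm).
- bridge (a point): Top centre of the steel bridge on the slicer, on the plunger's axis (slicer x = 60, y = 0 mm), 44 mm above the counter; axes as the slicer's. The bridge (30 mm along x, 136 mm along y, underside at 36.5 mm) crosses over the plate's rear end and carries the plunger's slotted steel housing (30 x 30 mm, top 57 mm above the counter).
- wing (a point): Centre of the wing grip on the plunger's vertical axis: black flat bar 34 mm long (this frame's x, turns with it), 10 mm thick (y), 25 mm tall. Pin down: it spans 61 to 86 mm above the counter and lies along the slicer's x axis; latched: 12 mm higher and turned.
- plunger (a joint): Height of the plunger, m: 0 = 8 mm pin fully down through the plate, upper stop 0.017. A spring pulls it down (6 N at 0, 13 N at the top). Below 0.012 a cross bar on its stem lies in the housing's slot; above, the wing can be turned, and the bar then rests on the housing at 0.012, which keeps the pin clear above the plate.
- knob (a joint): Turn of the wing, rad, counter-clockwise seen from above: 0 = along the slot (stop), 1.45 = other stop. Cannot turn past about 0.2 while the plunger is down. Over about 0.5 with the bar on the housing it stays latched; turned back to 0 the spring pulls the pin down.
- guard: Loose aluminium guard plate, 150 (x) x 96 (y) x 8 mm, about 0.3 to 0.6 kg, strap handle on top. Origin at the centre of its underside, z up; seated, its axes match the slicer's, its rear 30 mm lie under the bridge, the pin in an 11 mm hole at x = 60 mm. Pin up, it slides freely along -x; after 35 mm or more it is out from under the bridge and lifts straight up.
- guard_handle (a point): Centre of the strap handle's top bar: a bar 70 mm long (along the plate's x), 12 mm wide (y), 10 mm tall, on a post at each end; this point lies 33 mm above the plate's underside at plate x = -8 mm. The bar's top is 38 mm above the plate's underside; 20 mm free under the bar.
- pan: Shallow open steel pan fixed to the counter, 280 (x) x 190 (y) mm outside, walls 4 mm thick and 28 mm high, floor 4 mm thick. Origin at the centre of its underside, z up.
- bowl: Bystander: steel bowl, 120 mm across, 55 mm high; origin under its centre.
- dish: Bystander: small white ceramic dish, 72 mm across, 26 mm high; origin under its centre.
- mug: Bystander: white mug, 76 mm across, 85 mm high; origin under its centre.
- bottle: Bystander: amber glass bottle, 60 mm across, 170 mm high; origin under its centre.
- jar: Bystander: glass jar with steel lid, 70 mm across, 90 mm high; origin under its centre.
- spoon: Bystander: wooden spoon lying flat, 220 mm long along its x axis; origin under its middle.
Things that resemble listed ones, but are neither listed nor needed, are in the scene too. Leave any blue or purple look-alike of the guard alone.

How it is judged:
By the outcome, as a careful person would: the job done as asked, in the order asked, and still so for the second after the job is handed in, with the robot touching nothing.
It also fails if it takes over 72 s, if anything falls off the work surface, if the arm or the gripper's body presses on something with over 40 N, if the wrist force passes 120 N, or if a joint passes its speed limit or range.

## Working session

There is one attempt and no reset: what is moved stays moved. The work goes in short steps, Python scripts to look and compute and a tool call to move; the robot and the scene stay as the last step left them, time stands still between calls to the robot, and variables do not carry over. Pictures are saved under pics/ and viewed, and the job is handed in when it is done.

Besides the shell and the picture viewer there is one more tool, called by a JSON object that holds its "op" and its "data". move_arm: Moves the arm, as the interface text tells. Its arguments: {"type":"object","properties":{"rows":{"type":"array"},"newtons":{"type":"number"}},"required":["rows"]}

```bash
mkdir -p pics; ls
python3 - <<'E'
from workcell import ctrl,cams
import cv2,numpy as np
s=ctrl.get_state();print(s)
for n in("side","top"):
    p,d=cams.snapshot(n);cv2.imwrite(f"pics/{n}0.png",p);np.save(f"pics/{n}0d.npy",d);np.save(f"pics/{n}0p.npy",p)
    print(n,cams.get_calibration(n))
E
```

```text
pics
{'t': 0.0, 'joint_positions': array([-1.24220998,  0.53718005, -0.00447648,  1.5388492 ,  0.00258408,
        1.06730616, -0.0711895 ]), 'qvel': array([ 0.00029178, -0.00150928,  0.00092938,  0.00059525,  0.00104356,
        0.00072552, -0.00020005]), 'tau': array([ 4.59271760e-04, -5.70976388e+01,  9.91597474e-01, -2.51606190e+01,
       -5.60769998e-02,  1.77568034e-02,  1.37005413e-04]), 'position': array([0.2498479 , 0.59971187, 0.4038388 ]), 'eef_rot': array([ 1.96061146e-01,  9.80591287e-01, -8.59695304e-04, -1.23869730e-04]), 'wrist_force': array([0.36956551, 0.34615555, 0.31592398]), 'torque': array([-0.01584489,  0.00777789,  0.00873846]), 'opening': 0.08779032588840117}
side {'fx': 605.0024729199004, 'fy': 605.0024729199004, 'cx': 333.0374116130775, 'cy': 236.27675952350125, 'extrinsics': array([[ 0.92808021, -0.29206079,  0.2310143 ,  0.17976064],
       [-0.37196382, -0.69775251,  0.61219633, -1.00916115],
       [-0.01760774, -0.65409627, -0.75620635,  1.31765942],
       [ 0.        ,  0.        ,  0.        ,  1.        ]])}
top {'fx': 444.3450541971032, 'fy': 444.3450541971032, 'cx': 313.81531384778486, 'cy': 246.5673490810218, 'extrinsics': array([[ 0.01320031, -0.98188092,  0.18903863,  0.35830568],
       [-0.99987705, -0.01136155,  0.01080733, -0.00661669],
       [-0.00846374, -0.18915805, -0.98191018,  1.09815514],
       [ 0.        ,  0.        ,  0.        ,  1.        ]])}
```

View pics/side0.png

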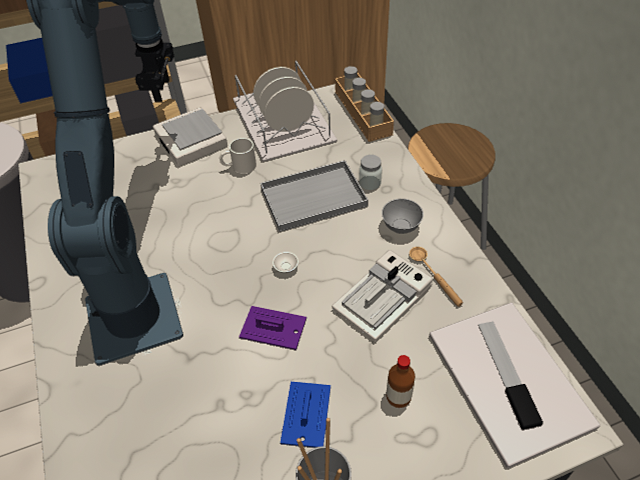

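View pics/top0.png

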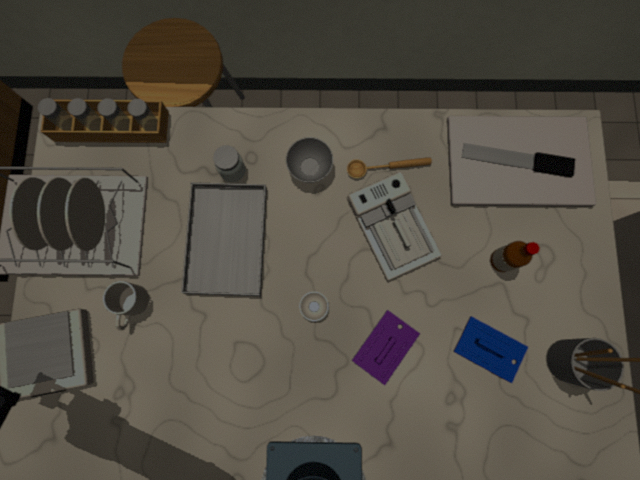

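The side view shows the slicer at about (383,293), the pan at (314,195), and purple (273,328) and blue (306,413) look-alikes. In the top view the slicer is at (395,225) with its motor housing up at (380,193), and the pan is at (227,240). Next I'll zoom in.

```bash
cat > h.py <<'E'
import numpy as np,cv2
from workcell import ctrl,cams
C={n:cams.get_calibration(n) for n in("side","top")}
def ray(n,u,v):
    c=C[n];E=np.array(c["extrinsics"]);d=E[:3,:3]@np.array([(u-c["cx"])/c["fx"],(v-c["cy"])/c["fy"],1]);return E[:3,3],d
def onz(n,u,v,z):
    o,d=ray(n,u,v);return o+d*(z-o[2])/d[2]
def proj(n,p):
    c=C[n];E=np.array(c["extrinsics"]);q=E[:3,:3].T@(np.asarray(p,float)-E[:3,3]);return np.array([c["fx"]*q[0]/q[2]+c["cx"],c["fy"]*q[1]/q[2]+c["cy"]])
def tri(a,b):
    A=[];B=[]
    for n,uv in(("side",a),("top",b)):
        o,d=ray(n,*uv);d=d/np.linalg.norm(d);M=np.eye(3)-np.outer(d,d);A.append(M);B.append(M@o)
    return np.linalg.lstsq(np.vstack(A),np.hstack(B),rcond=None)[0]
def cloud(n,d):
    c=C[n];E=np.array(c["extrinsics"]);v,u=np.mgrid[:480,:640]
    q=np.stack([(u-c["cx"])/c["fx"]*d,(v-c["cy"])/c["fy"]*d,d],-1);return q@E[:3,:3].T+E[:3,3]
E
python3 - <<'E'
from h import *
for n,(x0,x1,y0,y1) in dict(side=(325,445,240,345),top=(340,450,165,285)).items():
    p=np.load(f"pics/{n}0p.npy")[y0:y1,x0:x1];p=cv2.resize(p,None,fx=5,fy=5,interpolation=cv2.INTER_CUBIC)
    if n=="top":p=cv2.convertScaleAbs(p,alpha=1.6)
    cv2.imwrite(f"pics/{n}0z.png",p)
E
```

```text
(no output)
```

View pics/side0z.png

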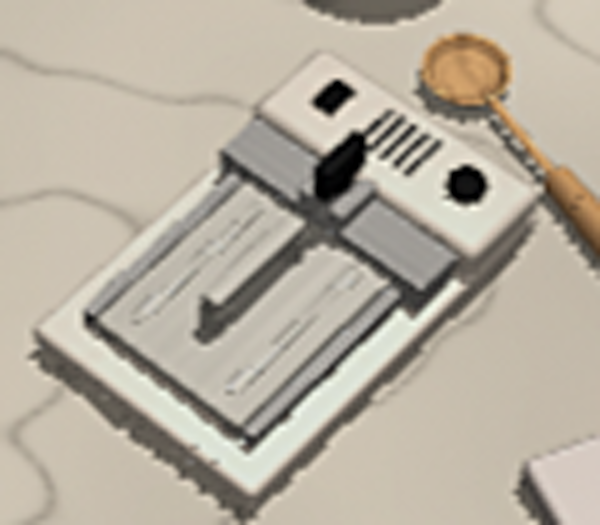

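View pics/top0z.png

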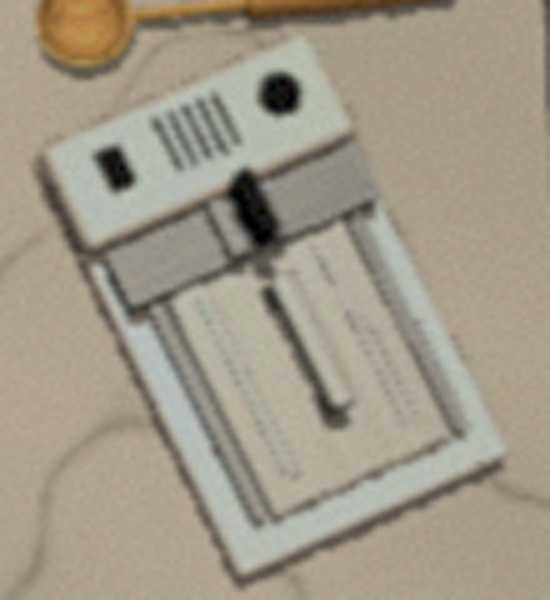

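Run:
```python
from h import *
T=lambda u,v:("top",340+u/5,165+v/5)
S=lambda u,v:("side",325+u/5,240+v/5)
np.set_printoptions(precision=4,suppress=True)
for nm,a,z,exp in [("top open L",T(242,575),.022,(-95,75)),("top open R",T(503,450),.022,(-95,-75)),("top house rear L",T(45,152),.044,(139,75)),("rear R",T(303,38),.044,(139,-75)),
 ("side open L",S(38,335),.022,(-95,75)),("side open R",S(248,490),.022,0),("side rear L",S(322,52),.044,0),("side rear R",S(540,195),.044,0)]:
    print(nm,onz(*a,z))
# wing
for n,(x0,x1,y0,y1) in dict(side=(385,402,262,284),top=(383,398,196,217)).items():
    p=np.load(f"pics/{n}0p.npy");d=np.load(f"pics/{n}0d.npy");X=cloud(n,d)
    m=np.zeros(d.shape,bool);m[y0:y1,x0:x1]=1
    q=X[m];print(n,q[q[:,2]>.075].mean(0),q[q[:,2]>.08].max(0) if (q[:,2]>.08).any() else None,(q[:,2]>.075).sum())
# depth check: deck & handle heights, counter
    for z0,z1 in((.055,.072),):
        pass
d=np.load("pics/top0d.npy");X=cloud("top",d)
print("counter",X[300:320,250:270,2].mean(),"housing",X[193,370:375],"handle",X[225:245,395:412,2].max())
d=np.load("pics/side0d.npy");X=cloud("side",d)
print("counter",X[300:310,250:260,2].mean(),"house",X[262,400])
```

```text
top open L [ 0.4849 -0.1769  0.022 ]
top open R [ 0.548  -0.3059  0.022 ]
top house rear L [ 0.6909 -0.0802  0.044 ]
rear R [ 0.7514 -0.2088  0.044 ]
side open L [ 0.4851 -0.1831  0.022 ]
side open R [ 0.5467 -0.3081  0.022 ]
side rear L [ 0.6915 -0.0845  0.044 ]
side rear R [ 0.755  -0.2161  0.044 ]
side [ 0.6333 -0.2174  0.1377] [ 0.6708 -0.1655  1.3177] 67
top [ 0.6474 -0.1704  0.111 ] [ 0.6727 -0.0066  1.0982] 79
counter 0.008504340566463917 housing [[ 0.6982 -0.1323  0.0422]
 [ 0.697  -0.1343  0.0461]
 [ 0.6959 -0.1363  0.0494]
 [ 0.6979 -0.1395  0.0434]
 [ 0.6974 -0.1418  0.045 ]] handle 1.0981551380822598
counter 0.01571853305148959 house [ 0.6996 -0.1333  0.046 ]
```

```bash
cat >> h.py <<'E'
np.set_printoptions(precision=4,suppress=True)
def fit(L,W):
    L=np.array(L);W=np.array(W);a=L.mean(0);b=W.mean(0)
    P=(L-a)@[1,1j];Q=(W-b)@[1,1j];k=(np.conj(P)*Q).sum();th=np.angle(k);sc=abs(k)/(abs(P)**2).sum()
    R=np.array([[np.cos(th),-np.sin(th)],[np.sin(th),np.cos(th)]])
    return th,b-R@a,sc,(W-b)-(L-a)@R.T
E
python3 - <<'E'
from h import *
T=lambda u,v:("top",340+u/5,165+v/5)
S=lambda u,v:("side",325+u/5,240+v/5)
L=np.array([(-95,75),(-95,-75),(139,75),(139,-75)])/1e3
for nm,q in(("top",[T(242,575),T(503,450),T(45,152),T(303,38)]),("side",[S(38,335),S(248,490),S(322,52),S(540,195)])):
    W=[onz(*a,z)[:2] for a,z in zip(q,(.022,.022,.044,.044))]
    th,t,sc,r=fit(L,W);print(nm,np.degrees(th),t,sc,"\n",r*1000)
    R=np.array([[np.cos(th),-np.sin(th)],[np.sin(th),np.cos(th)]])
    print(" axis",R@[.06,0]+t,"handle",R@[-.008,0]+t)
# wing dark mask
cen={}
for n,(x0,x1,y0,y1) in dict(side=(385,400,262,283),top=(384,397,197,216)).items():
    p=np.load(f"pics/{n}0p.npy");g=p.max(2)
    m=(g[y0:y1,x0:x1]<(40 if n=="side" else 30)).astype(np.uint8)
    k,l,st,ce=cv2.connectedComponentsWithStats(m);i=1+st[1:,4].argmax();print(n,st[i]+[x0,y0,0,0,0],ce[i]+[x0,y0]);cen[n]=ce[i]+[x0,y0]
    # centroid on z .0735
    print(onz(n,*cen[n],.0735))
print(tri(cen["side"],cen["top"]))
E
```

```text
top 25.424351667535575 [ 0.599  -0.2024] 0.9632739785231721 
 [[ 3.9696 -1.501 ]
 [ 2.675   5.0514]
 [-1.3875 -5.2169]
 [-5.2571  1.6665]]
 axis [ 0.6531 -0.1766] handle [ 0.5917 -0.2058]
side 25.05545117014258 [ 0.5997 -0.2073] 0.9684157234532171 
 [[ 3.2225 -3.5087]
 [ 1.3567  7.3151]
 [-2.2713 -4.084 ]
 [-2.3079  0.2777]]
 axis [ 0.654  -0.1818] handle [ 0.5924 -0.2106]
side [388 267  10  13  82] [392.3902 273.2317]
[ 0.6541 -0.1779  0.0735]
top [386 200   9  14  70] [390.1714 206.7   ]
[ 0.6546 -0.1763  0.0735]
[ 0.655  -0.1766  0.0715]
```

Run:
```python
from h import *
for n,(x0,x1,y0,y1) in dict(side=(250,380,150,240),top=(175,280,170,310)).items():
    p=np.load(f"pics/{n}0p.npy")[y0:y1,x0:x1];p=cv2.resize(p,None,fx=5 if n=="side" else 4,fy=5 if n=="side" else 4,interpolation=cv2.INTER_CUBIC)
    if n=="top":p=cv2.convertScaleAbs(p,alpha=1.6)
    cv2.imwrite(f"pics/{n}0pan.png",p)
for nm,u,v,z in(("bottle",513,255,.1),("bowl",310,165,.055),("dish",314,306,.026),("jar",228,160,.09),("mug",122,295,.085)):print(nm,onz("top",u,v,z))
```

```text
bottle [ 0.5362 -0.4482  0.1   ]
bowl [0.7649 0.017  0.055 ]
dish [0.4197 0.0028 0.026 ]
jar [0.762  0.2137 0.09  ]
mug [0.4357 0.4409 0.085 ]
```

View pics/side0pan.png

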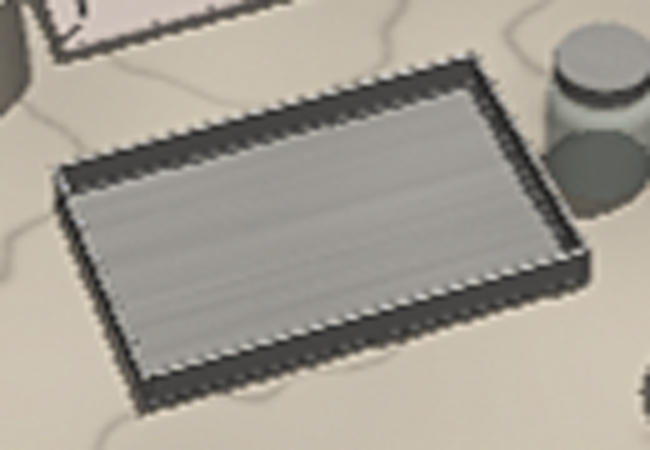

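View pics/top0pan.png

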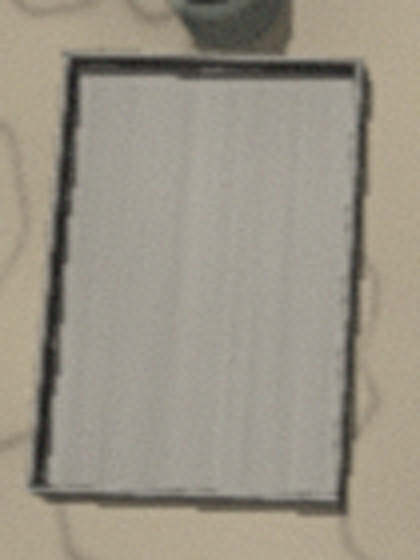

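Run:
```python
from h import *
L=np.array([(140,95),(140,-95),(-140,-95),(-140,95)])/1e3
T=[(68,57),(365,65),(343,498),(33,490)];S=[(475,57),(590,252),(140,382),(57,172)]
W=[onz("top",175+u/4,170+v/4,.028)[:2] for u,v in T]
th,t,sc,r=fit(L,W);print(W);print(np.degrees(th),t,sc,r*1e3)
S=[(57+0,172),(475,57),(590,252),(140,382)]
W=[onz("side",250+u/5,150+v/5,.028)[:2] for u,v in S];print(W)
L=np.array([(-140,95),(140,95),(140,-95),(-140,-95)])/1e3
for k in range(1):
    th,t,sc,r=fit(L,W);print(np.degrees(th),t,sc,r*1e3)
# moves
s=ctrl.get_state();from scipy.spatial.transform import Rotation as R
Rm=R.from_quat(s["eef_rot"]).as_matrix();print(Rm)
goal=np.array([.654,-.1775,.300]);print(Rm.T@(goal-s["position"]))
```

```text
[array([0.7211, 0.3151]), array([0.7178, 0.1271]), array([0.4455, 0.1312]), array([0.4479, 0.3184])]
-0.8171743368610132 [0.5831 0.223 ] 0.9784084553887779 [[-3.2873 -0.8698]
 [-3.9178  1.1287]
 [ 3.7219  1.2638]
 [ 3.4832 -1.5226]]
[array([0.4498, 0.3138]), array([0.7248, 0.3103]), array([0.7218, 0.1255]), array([0.4421, 0.1305])]
-1.1265652819356249 [0.5846 0.22  ] 0.9837354735177118 [[ 3.2767 -3.9422]
 [-1.7032 -1.9867]
 [-0.9234  3.1852]
 [-0.6502  2.7437]]
[[-0.9231  0.3846 -0.0005]
 [ 0.3846  0.9231 -0.0014]
 [-0.0001 -0.0015 -1.    ]]
[-0.6719 -0.5619  0.1048]
```

Measured: wing axis at about (0.654, -0.1775), slicer yaw 25.2° and pan centre at (0.584, 0.2215) with yaw -1°. Sizes and heights agree with the ones given. Next I'll start towards the wing.

{"op": "move_arm", "data": {"rows": [[[0.06,-0.015,-0.012,0,3],[0.06,-0.04,-0.034,0,9],[0.06,-0.07,-0.06,0,16],[0.06,-0.1,-0.085,0,23],[0.06,-0.13,-0.11,0,30]]], "newtons": 30}}

```text
t: 0.52
position: [0.3281, 0.4466, 0.4043]
eef_rot: [0.446, 0.895, -0.0, -0.0]
wrist_force: [1.6, -0.5, 0.5]
opening: 0.0599
```

```bash
cat >> h.py <<'E'
from scipy.spatial.transform import Rotation as Ro
def rel(goal,yaw,off=0.147,cmd=None):
    """goal: grasp point world; yaw: world angle of tool y, deg. prints shift and turn"""
    s=ctrl.get_state();Rm=Ro.from_quat(s["eef_rot"]).as_matrix();p=s["position"]
    g=p+Rm[:,2]*off
    y=np.degrees(np.arctan2(Rm[1,1],Rm[0,1]))
    dz=-((yaw-y+180)%360-180)
    print("t%.2f"%s["t"],"grasp",g,"yaw_y %.1f"%y,"tilt",Rm[:2,2],"F",s["wrist_force"],"op %.4f"%s["opening"])
    print("shift",Rm.T@(np.array(goal)-g),"turn %.1f"%dz,"j",s["joint_positions"])
E
python3 -c "
from h import *
rel((.654,-.1775,.15),-64.8)"
```

```text
t0.52 grasp [0.328  0.4466 0.2573] yaw_y 37.1 tilt [-0.0004 -0.0006] F [ 1.6032 -0.5221  0.4748] op 0.0599
shift [-0.6944 -0.1158  0.1076] turn 101.9 j [-1.127   0.374   0.1381  1.8031 -0.0611  0.9694 -0.3169]
```

{"op": "move_arm", "data": {"rows": [[[0.06,-0.037,-0.006,0.005,7],[0.06,-0.075,-0.012,0.01,14],[0.06,-0.113,-0.019,0.015,21],[0.06,-0.15,-0.025,0.02,28],[0.06,-0.188,-0.031,0.025,35]]]}}

```text
t: 0.93
position: [0.4175, 0.2785, 0.3795]
eef_rot: [0.694, 0.72, -0.0, -0.0]
wrist_force: [0.6, 0.4, -0.7]
opening: 0.0599
```

```bash
python3 -c "
from h import *
rel((.654,-.1775,.15),-64.8)"
```

```text
t0.93 grasp [0.4174 0.2785 0.2325] yaw_y 2.1 tilt [-0.0003  0.0001] F [ 0.5986  0.3595 -0.6533] op 0.0599
shift [-0.4642  0.2201  0.0824] turn 66.9 j [-0.9453  0.3254  0.325   1.9645 -0.134   0.8722 -0.5139]
```

{"op": "move_arm", "data": {"rows": [[[0.06,-0.035,0.016,0.003,7],[0.06,-0.07,0.033,0.006,14],[0.06,-0.105,0.05,0.009,21],[0.06,-0.14,0.066,0.012,28],[0.06,-0.175,0.083,0.015,35]]]}}

```text
t: 1.35
position: [0.5077, 0.1071, 0.3645]
eef_rot: [0.879, 0.478, -0.0, -0.0]
wrist_force: [0.5, 0.3, -0.4]
opening: 0.06
```

```bash
python3 -c "
from h import *
rel((.654,-.1775,.15),-64.8)"
```

```text
t1.35 grasp [0.5076 0.1071 0.2175] yaw_y -32.9 tilt [-0.0003  0.0002] F [ 0.4693  0.3152 -0.4389] op 0.0600
shift [-0.1593  0.2777  0.0675] turn 31.9 j [-0.7     0.3985  0.5103  1.9442 -0.2527  0.8615 -0.6321]
```

{"op": "move_arm", "data": {"rows": [[[0.06,-0.02,0.034,0.005,7],[0.06,-0.039,0.068,0.01,14],[0.06,-0.059,0.102,0.015,21],[0.06,-0.078,0.137,0.02,28],[0.06,-0.098,0.171,0.025,31.9]]]}}

```text
t: 1.77
position: [0.5992, -0.0673, 0.3392]
eef_rot: [0.976, 0.218, -0.0, -0.0]
wrist_force: [0.2, 1.1, -0.0]
opening: 0.0601
```

```bash
python3 -c "
from h import *
rel((.654,-.1775,.13),-64.8)"
```

```text
t1.77 grasp [ 0.5992 -0.0673  0.1922] yaw_y -64.8 tilt [-0.0004  0.0001] F [ 0.1864  1.1107 -0.0087] op 0.0601
shift [0.0027 0.1231 0.0621] turn -0.0 j [-0.4039  0.6061  0.6239  1.7508 -0.4299  0.9251 -0.7319]
```

{"op": "move_arm", "data": {"rows": [[[0.06,0.001,0.035,0.01,0],[0.06,0.002,0.07,0.025,0],[0.06,0.003,0.105,0.045,0],[0.06,0.003,0.123,0.062,0],[0.06,0.003,0.123,0.062,0]]]}}

```text
t: 2.18
position: [0.653, -0.1802, 0.2738]
eef_rot: [0.976, 0.218, -0.003, 0.001]
wrist_force: [-1.4, -0.3, -0.7]
opening: 0.0599
```

```bash
cat > look.py <<'E'
import sys
from h import *
tag=sys.argv[1];x,y,z=map(float,sys.argv[2:5]);h=float(sys.argv[5]) if len(sys.argv)>5 else 55
out=[]
for n in("side","top"):
    p,d=cams.snapshot(n);np.save(f"pics/{n}_{tag}p.npy",p)
    u,v=proj(n,(x,y,z));x0=int(np.clip(u-h,0,640-2*h));y0=int(np.clip(v-h,0,480-2*h))
    c=p[y0:y0+int(2*h),x0:x0+int(2*h)]
    if n=="top":c=cv2.convertScaleAbs(c,alpha=1.6)
    k=395/(2*h);c=cv2.resize(c,(395,395),interpolation=cv2.INTER_CUBIC);out.append(c);print(n,"off",x0,y0,"scale %.3f"%k)
cv2.imwrite(f"pics/{tag}.png",np.hstack(out))
E
python3 look.py a1 .654 -.1775 .08 45; python3 -c "
from h import *
rel((.654,-.1775,.08),-64.8)"
```

```text
side off 347 226 scale 4.389
top off 346 161 scale 4.389
t2.28 grasp [ 0.6534 -0.1759  0.1296] yaw_y -64.6 tilt [-0.0023  0.0005] F [ 0.7642 -0.0623  0.643 ] op 0.0599
shift [-0.      0.0018  0.0496] turn 0.2 j [-0.1625  0.7974  0.5621  1.5702 -0.4985  0.9232 -0.557 ]
```

View pics/a1.png

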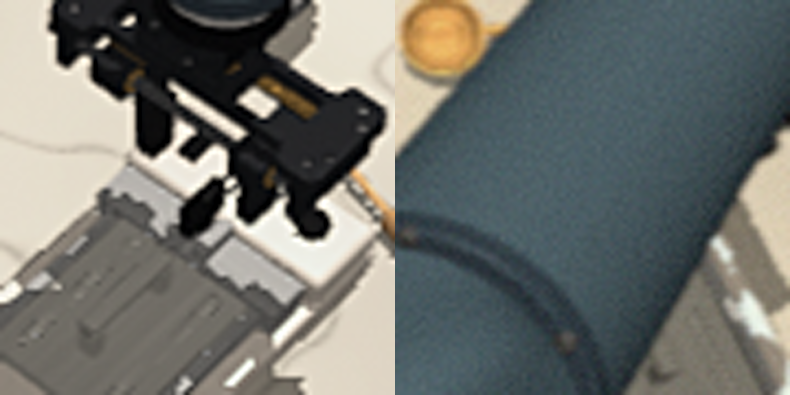

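Side view: the wing at (200,208) stands between the two fingertips, (155,145) and (250,212). The arm blocks the top view. Descending.

{"op": "move_arm", "data": {"rows": [[[0.06,0,0.001,0.012,0],[0.06,0,0.001,0.025,0],[0.06,0,0.001,0.037,0],[0.06,0,0.001,0.049,0],[0.06,0,0.001,0.049,0]]]}}

```text
t: 2.7
position: [0.6535, -0.1751, 0.2255]
eef_rot: [0.975, 0.221, -0.002, -0.001]
wrist_force: [-0.5, 1.1, -0.2]
opening: 0.06
```

```bash
python3 look.py a2 .654 -.1775 .08 45; python3 -c "
from h import *
rel((.654,-.1775,.08),-64.8)"
```

```text
side off 347 226 scale 4.389
top off 346 161 scale 4.389
t2.80 grasp [ 0.6542 -0.1761  0.081 ] yaw_y -64.5 tilt [-0.0013  0.0003] F [-0.1598 -0.5105  0.3923] op 0.0600
shift [-0.0008  0.0012  0.001 ] turn 0.3 j [-0.141   0.8599  0.5269  1.5814 -0.5326  0.8487 -0.5319]
```

View pics/a2.png

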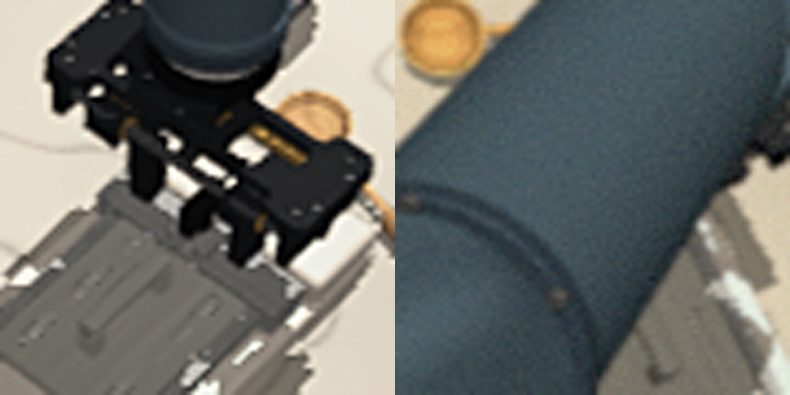

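{"op": "move_arm", "data": {"rows": [[[0.03,0,0.001,0,0],[0.016,0,0.001,0,0],[0.008,0,0.001,0,0],[0.004,0,0.001,0,0],[0.004,0,0.001,0,0]]], "newtons": 40}}

```text
t: 3.22
position: [0.6552, -0.1774, 0.2291]
eef_rot: [0.975, 0.221, 0.0, 0.0]
wrist_force: [0.1, -1.3, 0.6]
opening: 0.029
```

{"op": "move_arm", "data": {"rows": [[[0.004,0,0,0,0],[0.004,0,0,0,0],[0.004,0,0,0,0],[0.004,0,0,0,0],[0.004,0,0,0,0]]]}}

```text
t: 3.63
position: [0.655, -0.177, 0.2288]
eef_rot: [0.975, 0.221, -0.0, -0.001]
wrist_force: [-2.0, 2.0, 3.9]
opening: 0.0095
```

```bash
python3 -c "
from h import *
rel((.654,-.1775,.0945),-64.8)"
```

```text
t3.63 grasp [ 0.6549 -0.1768  0.0818] yaw_y -64.5 tilt [-0.0007  0.001 ] F [-1.9522  2.006   3.9141] op 0.0095
shift [-0.0011  0.0002 -0.0127] turn 0.3 j [-0.1394  0.8597  0.5269  1.5791 -0.5327  0.8507 -0.5311]
```

Gripped (opening 9.5 mm ≈ the 10 mm wing). Pull up 14.5 mm.

{"op": "move_arm", "data": {"rows": [[[0.004,0,0,-0.003,0],[0.004,0,0,-0.007,0],[0.004,0,0,-0.011,0],[0.004,0,0,-0.0145,0],[0.004,0,0,-0.0145,0]]], "newtons": 50}}

```text
t: 4.05
position: [0.6548, -0.1769, 0.243]
eef_rot: [0.975, 0.221, -0.0, -0.001]
wrist_force: [1.6, 2.6, -12.6]
opening: 0.0097
```

```bash
python3 look.py a3 .654 -.1775 .08 45; python3 -c "
from h import *
rel((.654,-.1775,.0945),-64.8)"
```

```text
side off 347 226 scale 4.389
top off 346 161 scale 4.389
t4.15 grasp [ 0.6547 -0.1768  0.0956] yaw_y -64.5 tilt [-0.0011  0.0007] F [  0.8842   1.693  -11.5351] op 0.0097
shift [-0.0009  0.0003  0.0011] turn 0.3 j [-0.1458  0.8416  0.5373  1.5769 -0.5228  0.8715 -0.538 ]
```

View pics/a3.png

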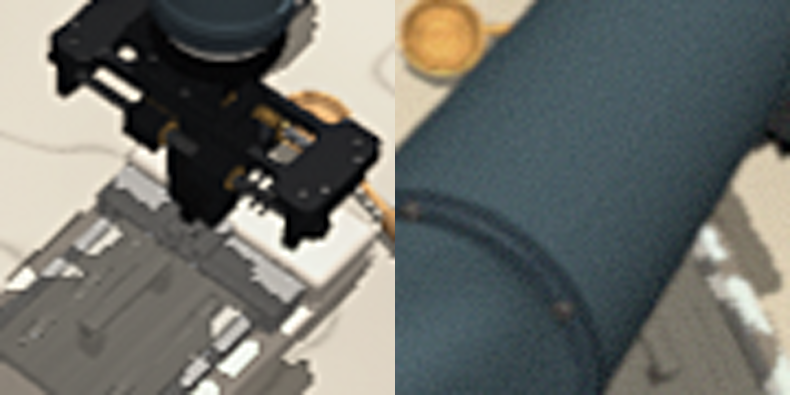

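Force is -12 N, which is the spring at about 14 mm of lift, so the wing is up. Turning counter-clockwise (negative about tool z).

{"op": "move_arm", "data": {"rows": [[[0.004,0,0,0,-3],[0.004,0,0,0,-8],[0.004,0,0,0,-13],[0.004,0,0,0,-18],[0.004,0,0,0,-23]]]}}

```text
t: 4.57
position: [0.655, -0.1771, 0.2426]
eef_rot: [0.911, 0.413, -0.0, -0.0]
wrist_force: [2.5, 1.5, -13.0]
opening: 0.0096
```

{"op": "move_arm", "data": {"rows": [[[0.004,0,0,0,-5],[0.004,0,0,0,-10],[0.004,0,0,0,-15],[0.004,0,0,0,-20],[0.004,0,0,0,-25]]]}}

```text
t: 4.98
position: [0.6551, -0.1772, 0.2427]
eef_rot: [0.8, 0.6, 0.0, -0.0]
wrist_force: [2.6, 2.9, -12.2]
opening: 0.0098
```

```bash
python3 -c "
from h import *
rel((.6547,-.1768,.0955),15)
print(ctrl.get_state()['torque'])"
```

```text
t4.98 grasp [ 0.6551 -0.1772  0.0957] yaw_y -16.3 tilt [0.     0.0001] F [  2.5764   2.8815 -12.2205] op 0.0098
shift [ 0.0003 -0.0005  0.0002] turn -31.3 j [-0.0181  0.7974  0.3317  1.5678 -0.3212  0.8306  0.1547]
[ 0.4936 -0.6184 -0.0193]
```

{"op": "move_arm", "data": {"rows": [[[0.004,0,0,0,-6],[0.004,0,0,0,-12],[0.004,0,0,0,-18],[0.004,0,0,0,-24],[0.004,0,0,0,-30]]]}}

```text
t: 5.4
position: [0.6554, -0.1772, 0.2429]
eef_rot: [0.617, 0.787, 0.0, 0.0]
wrist_force: [3.5, 3.2, -12.2]
opening: 0.0098
```

{"op": "move_arm", "data": {"rows": [[[0.004,0,0,0.001,0],[0.004,0,0,0.002,0],[0.004,0,0,0.002,0],[0.004,0,0,0.002,0],[0.004,0,0,0.002,0]]]}}

```text
t: 5.82
position: [0.6554, -0.1772, 0.2411]
eef_rot: [0.62, 0.785, 0.0, 0.0]
wrist_force: [4.1, 3.8, -11.7]
opening: 0.0095
```

```bash
python3 -c "
from h import *
rel((.6547,-.1768,.0955),15)
print(ctrl.get_state()['torque'])"
```

```text
t5.82 grasp [ 0.6555 -0.1772  0.0941] yaw_y 13.4 tilt [ 0.0007 -0.0002] F [  4.0704   3.7814 -11.7289] op 0.0095
shift [ 0.0006 -0.0007 -0.0014] turn -1.6 j [ 0.0652  0.7835  0.2023  1.5618 -0.196   0.8155  0.5778]
[ 0.6997 -0.8948 -0.0131]
```

{"op": "move_arm", "data": {"rows": [[[0.012,0,0,0,0],[0.02,0,0,0,0],[0.03,0,0,0,0],[0.045,0,0,0,0],[0.045,0,0,0,0]]]}}

```text
t: 6.23
position: [0.6552, -0.1781, 0.242]
eef_rot: [0.62, 0.785, -0.0, 0.001]
wrist_force: [0.1, -0.2, -0.2]
opening: 0.0364
```

{"op": "move_arm", "data": {"rows": [[[0.045,0,0,-0.012,0],[0.045,0,0,-0.03,0],[0.045,0,0,-0.05,0],[0.045,0,0,-0.07,0],[0.045,0,0,-0.07,0]]]}}

```text
t: 6.65
position: [0.6566, -0.1783, 0.3167]
eef_rot: [0.619, 0.785, 0.002, 0.004]
wrist_force: [0.4, -0.9, 0.7]
opening: 0.0453
```

```bash
python3 look.py a4 .654 -.1775 .08 45; python3 -c "
from h import *
rel((.593,-.206,.11),-64.8)"
```

```text
side off 347 226 scale 4.389
top off 346 161 scale 4.389
t6.75 grasp [ 0.6557 -0.1777  0.1656] yaw_y 13.5 tilt [ 0.0022 -0.0005] F [ 0.2687 -0.2016 -0.1995] op 0.0445
shift [-0.0129 -0.0676  0.0555] turn 78.3 j [ 0.0525  0.6921  0.2227  1.5346 -0.1764  0.9324  0.5658]
```

View pics/a4.png

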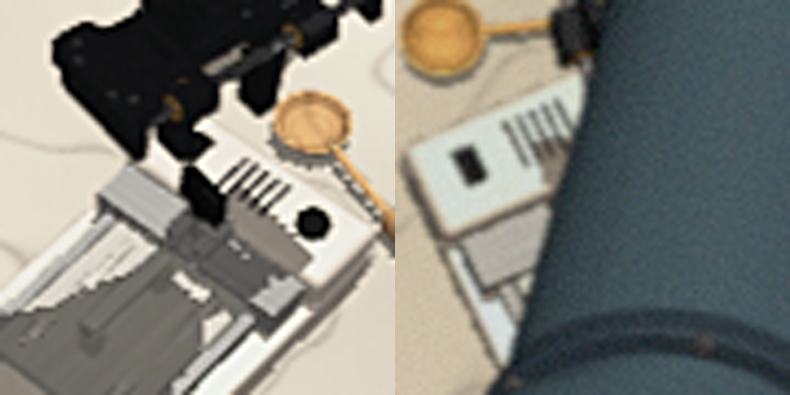

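The wing has turned crosswise and stands raised at (205,192), with the gripper clear of it. Now to the handle.

{"op": "move_arm", "data": {"rows": [[[0.05,-0.003,-0.014,0,6],[0.05,-0.006,-0.028,0,13],[0.05,-0.008,-0.04,0,20],[0.05,-0.01,-0.054,0,27],[0.05,-0.013,-0.067,0,34]]]}}

```text
t: 7.17
position: [0.5917, -0.2056, 0.3101]
eef_rot: [0.823, 0.567, -0.001, -0.001]
wrist_force: [0.3, 0.9, -0.1]
opening: 0.0499
```

{"op": "move_arm", "data": {"rows": [[[0.05,0,0,0.005,7],[0.05,0,0,0.012,14],[0.05,0,0,0.019,21],[0.05,0,0,0.026,28],[0.05,0,0,0.033,35]]]}}

```text
t: 7.58
position: [0.5924, -0.2055, 0.2769]
eef_rot: [0.956, 0.293, -0.001, -0.0]
wrist_force: [-0.1, 0.5, 0.1]
opening: 0.0499
```

```bash
python3 -c "
from h import *
rel((.5935,-.2061,.11),-64.6)"
```

```text
t7.58 grasp [ 0.5921 -0.2054  0.1299] yaw_y -55.9 tilt [-0.0019  0.0003] F [-0.0922  0.4595  0.074 ] op 0.0499
shift [0.0008 0.0014 0.0199] turn 8.7 j [-0.0874  0.7078  0.5064  1.7132 -0.438   0.8374 -0.3594]
```

{"op": "move_arm", "data": {"rows": [[[0.05,0.001,0.001,0.005,5],[0.05,0.001,0.001,0.012,8.7],[0.05,0.001,0.001,0.02,8.7],[0.05,0.001,0.001,0.03,8.7],[0.05,0.001,0.001,0.03,8.7]]]}}

```text
t: 8.0
position: [0.5933, -0.2054, 0.2456]
eef_rot: [0.975, 0.224, -0.002, -0.001]
wrist_force: [1.0, 0.1, -0.3]
opening: 0.0498
```

```bash
python3 look.py a5 .6 -.2 .07 50; python3 -c "
from h import *
rel((.5935,-.2061,.06),-64.6)"
```

```text
side off 326 236 scale 3.950
top off 350 179 scale 3.950
t8.10 grasp [ 0.5938 -0.2059  0.1005] yaw_y -64.2 tilt [-0.0013  0.0005] F [ 0.3928 -0.6099  0.2645] op 0.0499
shift [-0.0003  0.0001  0.0405] turn 0.4 j [-0.0933  0.7591  0.5176  1.7191 -0.4955  0.7985 -0.4603]
```

View pics/a5.png

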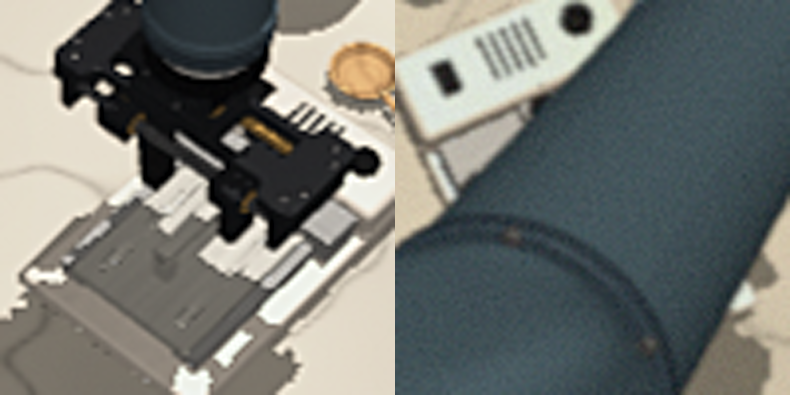

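The fingers straddle the handle, whose front end is at (165,265) in the side view. Descending.

{"op": "move_arm", "data": {"rows": [[[0.05,0,0,0.012,0.4],[0.05,0,0,0.024,0.4],[0.05,0,0,0.034,0.4],[0.05,0,0,0.041,0.4],[0.05,0,0,0.041,0.4]]]}}

```text
t: 8.52
position: [0.5935, -0.2056, 0.205]
eef_rot: [0.976, 0.22, -0.001, -0.001]
wrist_force: [0.8, -0.1, -1.1]
opening: 0.0501
```

{"op": "move_arm", "data": {"rows": [[[0.03,0,0,0,0],[0.02,0,0,0,0],[0.012,0,0,0,0],[0.006,0,0,0,0],[0.006,0,0,0,0]]], "newtons": 40}}

```text
t: 8.93
position: [0.5945, -0.206, 0.2077]
eef_rot: [0.976, 0.22, 0.0, 0.0]
wrist_force: [0.3, -0.1, 0.1]
opening: 0.019
```

{"op": "move_arm", "data": {"rows": [[[0.006,0,0,0,0],[0.006,0,0,0,0],[0.006,0,0,0,0],[0.006,0,0,0,0],[0.006,0,0,0,0]]]}}

```text
t: 9.35
position: [0.5944, -0.2058, 0.2075]
eef_rot: [0.976, 0.22, 0.0, -0.0]
wrist_force: [-1.3, 1.8, 6.1]
opening: 0.0115
```

```bash
python3 -c "
from h import *
rel((.5935,-.2061,.06),-64.6)"
```

```text
t9.35 grasp [ 0.5944 -0.2057  0.0605] yaw_y -64.6 tilt [0.0001 0.0005] F [-1.2773  1.7552  6.0524] op 0.0115
shift [-0.001  -0.      0.0005] turn -0.0 j [-0.071   0.8164  0.4836  1.7248 -0.531   0.7342 -0.4423]
```

Handle gripped (11.5 mm). Slide along tool -x, which is slicer -x.

{"op": "move_arm", "data": {"rows": [[[0.006,-0.002,0,-0.0003,0],[0.006,-0.005,0,-0.0005,0],[0.006,-0.009,0,-0.0005,0],[0.006,-0.013,0,-0.0005,0],[0.006,-0.017,0,-0.0005,0]]]}}

```text
t: 9.77
position: [0.5784, -0.2135, 0.2075]
eef_rot: [0.976, 0.22, -0.0, 0.0]
wrist_force: [1.0, 0.3, -1.7]
opening: 0.0111
```

```bash
python3 look.py a6 .6 -.2 .07 50; python3 -c "
from h import *
rel((.5935,-.2061,.06),-64.6)"
```

```text
side off 326 236 scale 3.950
top off 350 179 scale 3.950
t9.87 grasp [ 0.5775 -0.2142  0.0605] yaw_y -64.7 tilt [-0.0017 -0.0003] F [-1.7615 -1.4134  0.2775] op 0.0114
shift [ 0.018  -0.0004  0.0005] turn -0.1 j [-0.0551  0.8     0.4818  1.7602 -0.5301  0.7155 -0.4179]
```

View pics/a6.png

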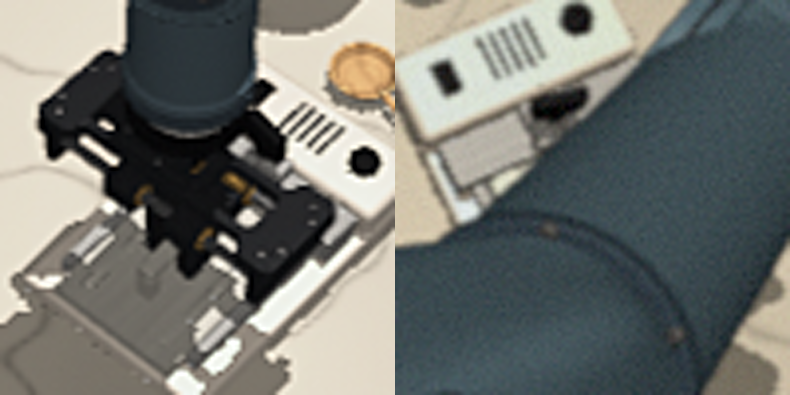

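Low force, and the handle moved to (150,280) with the plate. The wing shows crosswise in the top view at (560,103). Continuing.

{"op": "move_arm", "data": {"rows": [[[0.006,-0.006,0,0,0],[0.006,-0.013,0,0,0],[0.006,-0.02,0,0,0],[0.006,-0.027,0,0,0],[0.006,-0.033,0,0,0]]]}}

```text
t: 10.28
position: [0.548, -0.228, 0.2076]
eef_rot: [0.976, 0.219, -0.0, -0.0]
wrist_force: [-0.0, 0.2, -2.6]
opening: 0.011
```

{"op": "move_arm", "data": {"rows": [[[0.006,-0.003,0,0,0],[0.006,-0.003,0,-0.004,0],[0.006,-0.003,0,-0.01,0],[0.006,-0.003,0,-0.018,0],[0.006,-0.003,0,-0.028,0]]]}}

```text
t: 10.7
position: [0.5467, -0.2284, 0.2364]
eef_rot: [0.976, 0.22, -0.0, -0.0]
wrist_force: [0.6, 0.3, -4.2]
opening: 0.0116
```

```bash
python3 look.py a7 .56 -.22 .07 60; python3 -c "
from h import *
rel((.576,.2215,.2),-91)"
```

```text
side off 305 237 scale 3.292
top off 349 186 scale 3.292
t10.80 grasp [ 0.5481 -0.2292  0.0909] yaw_y -64.6 tilt [ 0.0035 -0.0013] F [ 0.2142  0.013  -2.856 ] op 0.0114
shift [ 0.2189 -0.3948 -0.1095] turn 26.4 j [-0.0421  0.7235  0.5053  1.8205 -0.5047  0.7245 -0.3855]
```

View pics/a7.png

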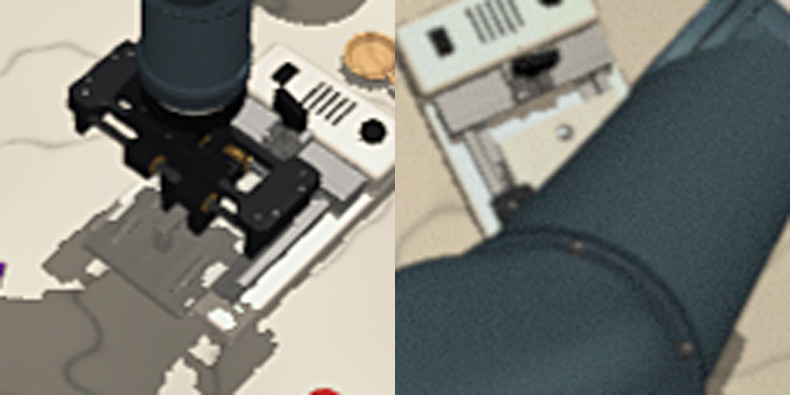

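The plate is free and lifted, with its pin hole visible in the top view at (563,130). Lift and carry.

{"op": "move_arm", "data": {"rows": [[[0.006,0,0,-0.015,0],[0.006,0,0,-0.035,0],[0.006,0.008,-0.014,-0.055,1],[0.006,0.02,-0.036,-0.08,2],[0.006,0.035,-0.063,-0.1,4]]]}}

```text
t: 11.22
position: [0.5507, -0.158, 0.3375]
eef_rot: [0.983, 0.183, 0.001, 0.001]
wrist_force: [1.0, -0.1, -3.3]
opening: 0.0113
```

```bash
python3 -c "
from h import *
rel((.576,.2215,.19),-91)"
```

```text
t11.22 grasp [ 0.5509 -0.1582  0.1905] yaw_y -68.9 tilt [ 0.0013 -0.0016] F [ 0.9968 -0.0864 -3.3371] op 0.0113
shift [ 0.1602 -0.3452 -0.    ] turn 22.1 j [-0.2606  0.5589  0.6285  1.833  -0.4141  0.8821 -0.6387]
```

{"op": "move_arm", "data": {"rows": [[[0.006,0.013,-0.029,0,2],[0.006,0.027,-0.058,0,5],[0.006,0.041,-0.088,0,7],[0.006,0.055,-0.118,0,9],[0.006,0.069,-0.148,0,11]]]}}

```text
t: 11.63
position: [0.5612, 0.0081, 0.336]
eef_rot: [0.996, 0.09, 0.0, -0.0]
wrist_force: [1.0, -0.3, -3.5]
opening: 0.0112
```

```bash
python3 -c "
from h import *
rel((.576,.2215,.19),-91)"
```

```text
t11.63 grasp [0.5613 0.0081 0.189 ] yaw_y -79.7 tilt [0.0005 0.0003] F [ 0.9703 -0.2735 -3.5163] op 0.0112
shift [ 0.0526 -0.2073 -0.0009] turn 11.3 j [-0.5937  0.5551  0.6755  1.8656 -0.4441  0.8753 -1.0911]
```

{"op": "move_arm", "data": {"rows": [[[0.006,0.008,-0.033,0,2],[0.006,0.016,-0.066,0,4],[0.006,0.025,-0.099,0,6],[0.006,0.033,-0.132,0,8],[0.006,0.041,-0.16,0,10]]]}}

```text
t: 12.05
position: [0.5724, 0.1741, 0.3358]
eef_rot: [1.0, 0.004, -0.0, -0.001]
wrist_force: [-0.1, -0.0, -3.6]
opening: 0.0114
```

```bash
python3 -c "
from h import *
rel((.576,.2215,.12),-91)"
```

```text
t12.05 grasp [0.5724 0.1743 0.1888] yaw_y -89.6 tilt [-0.0002  0.0012] F [-0.0845 -0.013  -3.6394] op 0.0114
shift [ 0.004  -0.0471  0.0688] turn 1.4 j [-0.8662  0.6275  0.7051  1.769  -0.4959  0.9303 -1.5141]
```

{"op": "move_arm", "data": {"rows": [[[0.006,0.001,-0.015,0.01,0.5],[0.006,0.003,-0.032,0.03,1],[0.006,0.004,-0.047,0.05,1.4],[0.006,0.004,-0.047,0.066,1.4],[0.006,0.004,-0.047,0.069,1.4]]]}}

```text
t: 12.47
position: [0.5749, 0.2186, 0.2633]
eef_rot: [1.0, -0.008, -0.002, 0.001]
wrist_force: [-0.9, -0.6, -3.9]
opening: 0.0112
```

```bash
python3 look.py a8 .584 .2215 .05 75; python3 -c "
from h import *
rel((.576,.2215,.0375),-91)"
```

```text
side off 237 111 scale 2.633
top off 149 160 scale 2.633
t12.57 grasp [0.576  0.2166 0.1189] yaw_y -91.1 tilt [-0.0016 -0.0018] F [-0.001   0.2413 -2.7787] op 0.0113
shift [-0.     -0.0051  0.0814] turn -0.1 j [-0.8749  0.7478  0.6415  1.754  -0.5771  0.8391 -1.552 ]
```

View pics/a8.png

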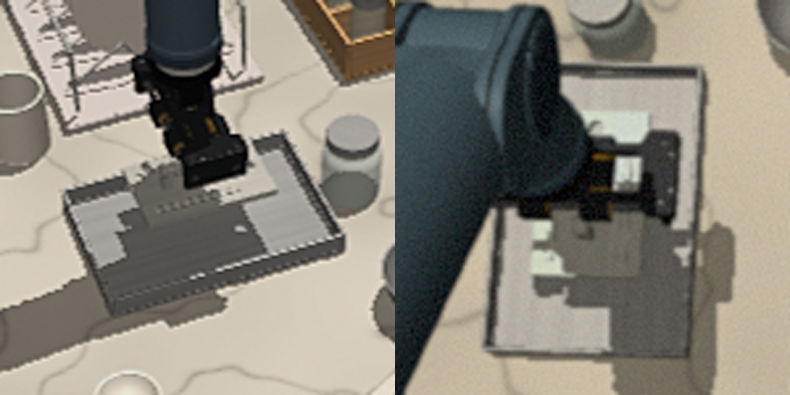

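The plate hangs level over the pan, inside the rim on every side. Lowering, slowly at the end.

{"op": "move_arm", "data": {"rows": [[[0.006,0,-0.003,0.015,0],[0.006,0,-0.004,0.03,0],[0.006,0,-0.004,0.045,0],[0.006,0,-0.004,0.06,0],[0.006,0,-0.004,0.07,0]]]}}

```text
t: 12.98
position: [0.5759, 0.2217, 0.1943]
eef_rot: [1.0, -0.009, -0.001, 0.0]
wrist_force: [0.1, 0.5, -4.0]
opening: 0.0114
```

{"op": "move_arm", "data": {"rows": [[[0.006,0,0,0.001,0],[0.006,0,0,0.003,0],[0.006,0,0,0.004,0],[0.006,0,0,0.006,0],[0.006,0,0,0.006,0]]]}}

```text
t: 13.4
position: [0.5768, 0.2221, 0.191]
eef_rot: [1.0, -0.009, 0.0, -0.0]
wrist_force: [0.2, -0.3, -4.5]
opening: 0.0111
```

```bash
python3 -c "
from h import *
rel((.576,.2215,.0385),-91)"
```

```text
t13.40 grasp [0.5769 0.2221 0.044 ] yaw_y -91.0 tilt [0.0007 0.0003] F [ 0.2095 -0.3455 -4.5322] op 0.0111
shift [-0.0009  0.0007  0.0055] turn -0.0 j [-0.8284  0.8543  0.561   1.7597 -0.6529  0.7214 -1.5045]
```

{"op": "move_arm", "data": {"rows": [[[0.006,0,0,0.001,0],[0.006,0,0,0.002,0],[0.006,0,0,0.003,0],[0.006,0,0,0.004,0],[0.006,0,0,0.004,0]]]}}

```text
t: 13.82
position: [0.5765, 0.2221, 0.1865]
eef_rot: [1.0, -0.009, -0.0, 0.0]
wrist_force: [0.0, 0.8, -4.1]
opening: 0.0115
```

{"op": "move_arm", "data": {"rows": [[[0.006,0,0,0.0005,0],[0.006,0,0,0.001,0],[0.006,0,0,0.001,0],[0.006,0,0,0.001,0],[0.006,0,0,0.001,0]]]}}

```text
t: 14.23
position: [0.5767, 0.222, 0.1858]
eef_rot: [1.0, -0.009, 0.0, -0.0]
wrist_force: [0.9, 0.1, -3.2]
opening: 0.0111
```

{"op": "move_arm", "data": {"rows": [[[0.006,0,0,0.0005,0],[0.006,0,0,0.001,0],[0.006,0,0,0.001,0],[0.006,0,0,0.001,0],[0.006,0,0,0.001,0]]]}}

```text
t: 14.65
position: [0.5768, 0.222, 0.1855]
eef_rot: [1.0, -0.009, 0.0, -0.0]
wrist_force: [-2.9, -1.1, 4.7]
opening: 0.0113
```

```bash
python3 look.py a9 .584 .2215 .05 60; python3 -c "
from h import *
rel((.576,.2215,.0385),-91)"
```

```text
side off 252 126 scale 3.292
top off 164 175 scale 3.292
t14.75 grasp [0.5767 0.222  0.0385] yaw_y -91.0 tilt [-0.      0.0005] F [-3.1144 -0.5347  5.0547] op 0.0111
shift [-0.0007  0.0005  0.    ] turn -0.0 j [-0.8241  0.8622  0.5548  1.7596 -0.6583  0.7136 -1.5005]
```

View pics/a9.png

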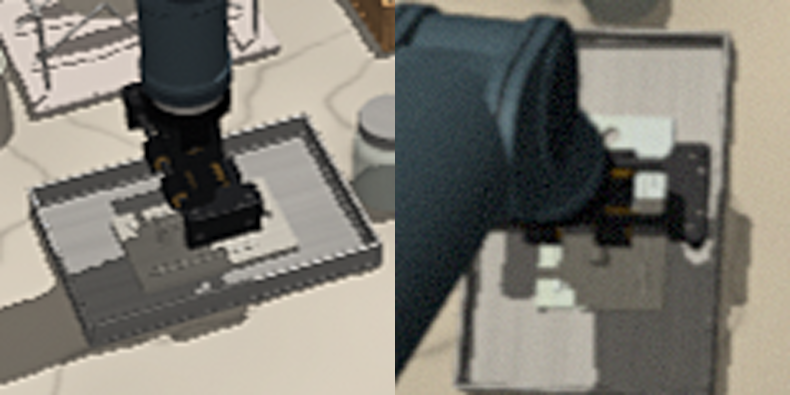

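Contact at the expected height (grasp z 0.0385, force flipped to +5 N), and the plate lies flat on the pan floor. Release.

{"op": "move_arm", "data": {"rows": [[[0.014,0,0,0,0],[0.02,0,0,0,0],[0.03,0,0,0,0],[0.045,0,0,0,0],[0.045,0,0,0,0]]]}}

```text
t: 15.17
position: [0.5767, 0.2221, 0.1847]
eef_rot: [1.0, -0.009, 0.0, -0.0]
wrist_force: [-0.8, 0.4, 0.1]
opening: 0.0378
```

{"op": "move_arm", "data": {"rows": [[[0.045,0,0,-0.01,0],[0.045,0,0,-0.03,0],[0.045,0,0,-0.06,0],[0.045,0,0,-0.09,0],[0.045,0,0,-0.12,0]]]}}

```text
t: 15.58
position: [0.5765, 0.2218, 0.3066]
eef_rot: [1.0, -0.009, -0.0, 0.0]
wrist_force: [1.1, 1.7, 0.4]
opening: 0.0451
```

```bash
python3 -c "
from h import *
rel((.655,-.177,.19),13.5)"
```

```text
t15.58 grasp [0.5765 0.2217 0.1596] yaw_y -91.0 tilt [-0.     -0.0003] F [1.1484 1.674  0.4317] op 0.0451
shift [ 0.0857  0.3972 -0.0303] turn -104.5 j [-0.9076  0.6974  0.6819  1.7327 -0.5391  0.9076 -1.587 ]
```

{"op": "move_arm", "data": {"rows": [[[0.045,0.004,0.02,-0.02,-4],[0.045,0.01,0.05,-0.035,-11],[0.045,0.017,0.08,-0.035,-18],[0.045,0.024,0.112,-0.035,-25],[0.045,0.031,0.144,-0.035,-32]]]}}

```text
t: 16.0
position: [0.6052, 0.0762, 0.341]
eef_rot: [0.963, 0.27, 0.001, 0.0]
wrist_force: [1.3, -0.4, 0.0]
opening: 0.0452
```

```bash
python3 -c "
from h import *
rel((.655,-.177,.19),13.5)"
```

```text
t16.00 grasp [0.6054 0.0762 0.194 ] yaw_y -58.6 tilt [0.0015 0.0002] F [ 1.3004 -0.3703  0.0459] op 0.0452
shift [-0.0895  0.242   0.004 ] turn -72.1 j [-0.602   0.6009  0.5714  1.7294 -0.3927  0.9259 -0.8944]
```

{"op": "move_arm", "data": {"rows": [[[0.045,-0.012,0.033,0,-7],[0.045,-0.024,0.066,0,-14],[0.045,-0.036,0.099,0,-21],[0.045,-0.049,0.132,0,-28],[0.045,-0.06,0.162,0,-35]]]}}

```text
t: 16.42
position: [0.6369, -0.0951, 0.3406]
eef_rot: [0.838, 0.546, -0.0, 0.001]
wrist_force: [-0.4, -0.5, 0.5]
opening: 0.0448
```

```bash
python3 look.py b1 .584 .2215 .02 60; python3 -c "
from h import *
rel((.655,-.177,.17),13.5)"
```

```text
side off 253 133 scale 3.292
top off 166 178 scale 3.292
t16.52 grasp [ 0.6367 -0.1014  0.1942] yaw_y -24.4 tilt [ 0.0017 -0.0051] F [-0.1803  0.3321 -0.8823] op 0.0449
shift [-0.0612  0.0478  0.0246] turn -37.9 j [-0.2028  0.6266  0.423   1.6276 -0.2947  0.949  -0.1042]
```

View pics/b1.png

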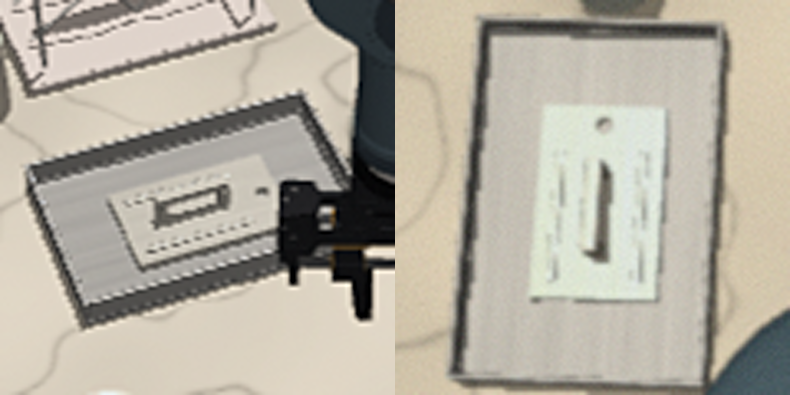

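The plate lies flat, handle up, in the middle of the pan: top view centre (600,200), well inside the rim. On to the wing.

{"op": "move_arm", "data": {"rows": [[[0.045,-0.018,0.014,0.005,-7],[0.045,-0.036,0.028,0.01,-14],[0.045,-0.054,0.042,0.016,-21],[0.045,-0.061,0.048,0.02,-28],[0.045,-0.061,0.048,0.024,-35]]]}}

```text
t: 16.93
position: [0.6558, -0.1707, 0.3161]
eef_rot: [0.636, 0.772, -0.001, 0.001]
wrist_force: [0.1, 0.1, -0.2]
opening: 0.0449
```

```bash
python3 look.py b2 .65 -.18 .08 45; python3 -c "
from h import *
rel((.655,-.177,.12),13.4)"
```

```text
side off 346 227 scale 4.389
top off 347 162 scale 4.389
t17.03 grasp [ 0.6555 -0.1679  0.1685] yaw_y 10.9 tilt [-0.001   0.0003] F [0.4653 0.3249 0.2708] op 0.0449
shift [-0.0089 -0.0022  0.0485] turn -2.5 j [ 0.0161  0.6892  0.2565  1.5395 -0.2011  0.94    0.5266]
```

View pics/b2.png

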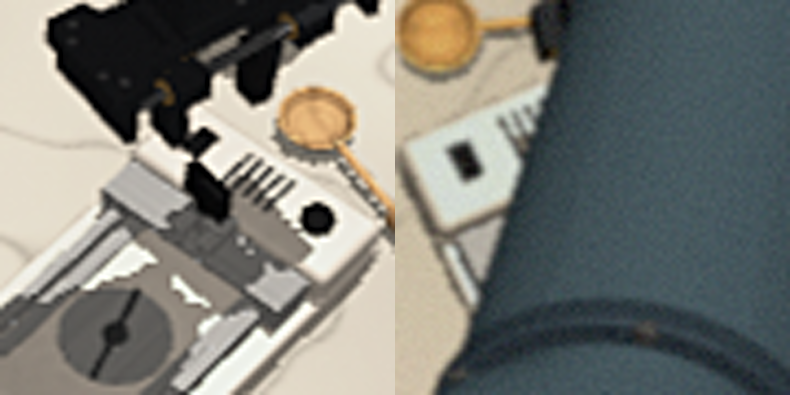

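The wing is still latched crosswise at (207,190). Align, then descend over it.

{"op": "move_arm", "data": {"rows": [[[0.045,-0.004,-0.001,0,-1],[0.045,-0.009,-0.002,0.005,-2.5],[0.045,-0.009,-0.002,0.018,-2.5],[0.045,-0.009,-0.002,0.03,-2.5],[0.045,-0.009,-0.002,0.03,-2.5]]]}}

```text
t: 17.45
position: [0.6547, -0.1755, 0.2824]
eef_rot: [0.62, 0.785, -0.001, -0.002]
wrist_force: [-1.2, -0.2, -0.7]
opening: 0.045
```

```bash
python3 -c "
from h import *
rel((.6553,-.177,.0935),13.4)"
```

```text
t17.45 grasp [ 0.6539 -0.1753  0.1354] yaw_y 13.4 tilt [-0.0049  0.0014] F [-1.2336 -0.1915 -0.7253] op 0.0450
shift [-0.0021  0.0011  0.0419] turn 0.0 j [ 0.0407  0.7311  0.2365  1.5502 -0.2032  0.8897  0.5823]
```

{"op": "move_arm", "data": {"rows": [[[0.045,-0.001,0,0.012,0],[0.045,-0.001,0,0.024,0],[0.045,-0.001,0,0.034,0],[0.045,-0.001,0,0.042,0],[0.045,-0.001,0,0.042,0]]]}}

```text
t: 17.87
position: [0.6552, -0.1774, 0.2412]
eef_rot: [0.619, 0.785, -0.001, -0.002]
wrist_force: [-0.6, 0.9, -1.0]
opening: 0.0449
```

{"op": "move_arm", "data": {"rows": [[[0.03,0,0,0,0],[0.018,0,0,0,0],[0.01,0,0,0,0],[0.004,0,0,0,0],[0.004,0,0,0,0]]], "newtons": 40}}

```text
t: 18.28
position: [0.6562, -0.1777, 0.2443]
eef_rot: [0.619, 0.785, 0.0, 0.0]
wrist_force: [-0.1, -0.4, -0.4]
opening: 0.0138
```

{"op": "move_arm", "data": {"rows": [[[0.004,0,0,0,0],[0.004,0,0,0,0],[0.004,0,0,0,0],[0.004,0,0,0,0],[0.004,0,0,0,0]]]}}

```text
t: 18.7
position: [0.6562, -0.1777, 0.2441]
eef_rot: [0.619, 0.785, 0.0, 0.0]
wrist_force: [-1.4, -0.2, 4.6]
opening: 0.0094
```

```bash
python3 -c "
from h import *
rel((.6553,-.177,.0935),-64.5)"
```

```text
t18.70 grasp [ 0.6562 -0.1777  0.0971] yaw_y 13.5 tilt [ 0.0004 -0.0001] F [-1.4322 -0.1986  4.6169] op 0.0094
shift [ 0.0009 -0.0007  0.0036] turn 78.0 j [ 0.052   0.7828  0.2237  1.5592 -0.2149  0.8233  0.5946]
```

{"op": "move_arm", "data": {"rows": [[[0.004,0,0,-0.0015,0],[0.004,0,0,-0.0015,5],[0.004,0,0,-0.0015,10],[0.004,0,0,-0.0015,15],[0.004,0,0,-0.0015,20]]], "newtons": 50}}

```text
t: 19.12
position: [0.6556, -0.1778, 0.2443]
eef_rot: [0.748, 0.664, -0.0, -0.0]
wrist_force: [0.1, -1.0, -4.2]
opening: 0.0095
```

{"op": "move_arm", "data": {"rows": [[[0.004,0,0,0,5],[0.004,0,0,0,10],[0.004,0,0,0,15],[0.004,0,0,0,20],[0.004,0,0,0,25]]]}}

```text
t: 19.53
position: [0.6552, -0.1776, 0.244]
eef_rot: [0.874, 0.487, -0.001, -0.001]
wrist_force: [-1.2, -0.3, -5.2]
opening: 0.0095
```

{"op": "move_arm", "data": {"rows": [[[0.004,0,0,0,5],[0.004,0,0,0,10],[0.004,0,0,0,15],[0.004,0,0,0,20],[0.004,0,0,0,25]]]}}

```text
t: 19.95
position: [0.6549, -0.1771, 0.2429]
eef_rot: [0.958, 0.286, -0.002, -0.001]
wrist_force: [0.4, -0.3, -10.7]
opening: 0.0095
```

```bash
python3 -c "
from h import *
rel((.655,-.177,.0835),-64.6)
print(ctrl.get_state()['torque'])"
```

```text
t19.95 grasp [ 0.6543 -0.177   0.0959] yaw_y -56.8 tilt [-0.004   0.0008] F [  0.4119  -0.3027 -10.6849] op 0.0095
shift [0.0007 0.0004 0.0124] turn 7.8 j [-0.1383  0.8389  0.5256  1.5747 -0.509   0.8722 -0.4129]
[-0.168   0.0417  0.0412]
```

{"op": "move_arm", "data": {"rows": [[[0.004,0,0,0,4],[0.004,0,0,0,8],[0.004,0,0,0,8],[0.004,0,0,0.001,8],[0.004,0,0,0.002,8]]]}}

```text
t: 20.37
position: [0.6549, -0.1772, 0.2417]
eef_rot: [0.975, 0.222, -0.002, -0.001]
wrist_force: [-2.4, 1.7, -10.6]
opening: 0.0094
```

```bash
python3 -c "
from h import *
rel((.655,-.177,.0835),-64.6)
print(ctrl.get_state()['torque'])"
```

```text
t20.37 grasp [ 0.6544 -0.177   0.0947] yaw_y -64.4 tilt [-0.0038  0.0013] F [ -2.428    1.7399 -10.5583] op 0.0094
shift [0.0006 0.0003 0.0112] turn 0.2 j [-0.1566  0.8494  0.5566  1.5759 -0.5418  0.879  -0.5225]
[0.0993 0.7364 0.0318]
```

{"op": "move_arm", "data": {"rows": [[[0.004,0,0,0.002,0],[0.004,0,0,0.004,0],[0.004,0,0,0.006,0],[0.004,0,0,0.008,0],[0.004,0,0,0.008,0]]]}}

```text
t: 20.78
position: [0.6551, -0.1773, 0.2343]
eef_rot: [0.975, 0.221, -0.001, -0.001]
wrist_force: [-5.3, 2.1, -7.4]
opening: 0.0093
```

{"op": "move_arm", "data": {"rows": [[[0.004,0,0,0.001,0],[0.004,0,0,0.002,0],[0.004,0,0,0.002,0],[0.004,0,0,0.002,0],[0.004,0,0,0.002,0]]]}}

```text
t: 21.2
position: [0.6551, -0.1774, 0.2328]
eef_rot: [0.975, 0.221, -0.001, -0.001]
wrist_force: [-5.3, 2.1, -7.3]
opening: 0.0095
```

```bash
python3 -c "
from h import *
rel((.655,-.177,.0835),-64.6)
print(ctrl.get_state()['torque'])"
```

```text
t21.20 grasp [ 0.6547 -0.1771  0.0858] yaw_y -64.5 tilt [-0.003   0.0017] F [-5.2871  2.1119 -7.2892] op 0.0095
shift [0.0004 0.     0.0023] turn 0.1 j [-0.1522  0.861   0.5498  1.5774 -0.5489  0.8653 -0.5186]
[0.466  1.4949 0.0025]
```

The spring force has dropped to 7 N, so the pin is about 2–3 mm up and the bar is in its slot. Release.

{"op": "move_arm", "data": {"rows": [[[0.004,0,0,0.001,0],[0.004,0,0,0.002,0],[0.012,0,0,0.002,0],[0.02,0,0,0.002,0],[0.045,0,0,0.002,0]]]}}

```text
t: 21.62
position: [0.6575, -0.1783, 0.2332]
eef_rot: [0.975, 0.221, 0.002, 0.001]
wrist_force: [-0.1, -0.6, 0.3]
opening: 0.0229
```

{"op": "move_arm", "data": {"rows": [[[0.05,0,0,0,0],[0.05,0,0,0,0],[0.05,0,0,-0.02,0],[0.05,0,0,-0.045,0],[0.05,0,0,-0.08,0]]]}}

```text
t: 22.03
position: [0.6555, -0.1775, 0.3104]
eef_rot: [0.975, 0.221, -0.001, -0.0]
wrist_force: [0.8, 0.3, 0.5]
opening: 0.05
```

```bash
python3 look.py b3 .65 -.18 .08 45; python3 -c "
from h import *
rel((.5,0,.26),-64.6)"
```

```text
side off 346 227 scale 4.389
top off 347 162 scale 4.389
t22.13 grasp [ 0.6597 -0.1797  0.1705] yaw_y -64.5 tilt [ 0.0104 -0.0032] F [-0.1831 -0.0478 -0.2837] op 0.0496
shift [-0.0662 -0.2303 -0.0917] turn 0.1 j [-0.1859  0.7599  0.6109  1.5429 -0.4937  0.9854 -0.5581]
```

View pics/b3.png

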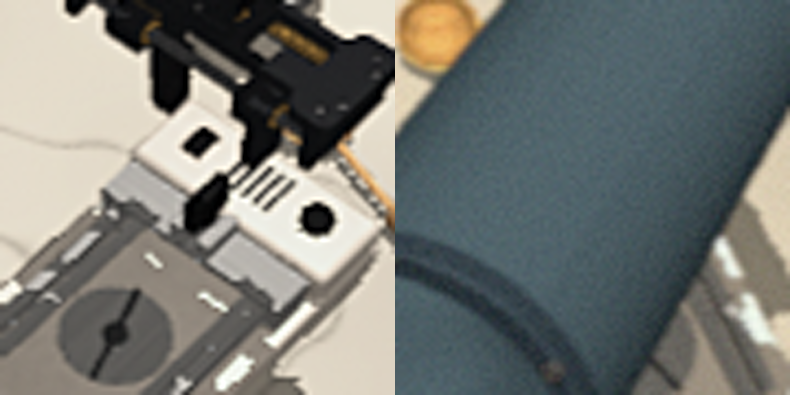

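The wing is back along the slot at (207,202). I'll back the arm off and compare both views with the start.

{"op": "move_arm", "data": {"rows": [[[0.05,-0.005,-0.02,-0.02,0],[0.05,-0.014,-0.05,-0.05,0],[0.05,-0.024,-0.085,-0.08,0],[0.05,-0.034,-0.12,-0.092,0],[0.05,-0.045,-0.155,-0.092,0]]]}}

```text
t: 22.55
position: [0.5491, -0.0572, 0.4063]
eef_rot: [0.975, 0.22, 0.003, 0.001]
wrist_force: [0.5, -0.1, 0.8]
opening: 0.0499
```

{"op": "move_arm", "data": {"rows": [[[0.05,-0.008,-0.03,0,0],[0.05,-0.016,-0.06,0,0],[0.05,-0.026,-0.09,0,0],[0.05,-0.035,-0.12,0,0],[0.05,-0.035,-0.12,0,0]]]}}

```text
t: 22.97
position: [0.4627, 0.0402, 0.4027]
eef_rot: [0.975, 0.224, -0.001, -0.002]
wrist_force: [0.7, 0.2, -0.5]
opening: 0.05
```

```bash
cat > fin.py <<'E'
from h import *
for n in("side","top"):
    p,d=cams.snapshot(n);cv2.imwrite(f"pics/fin_{n}.png",p);p0=np.load(f"pics/{n}0p.npy")
    x0,x1,y0,y1=dict(side=(385,400,258,286),top=(382,398,195,218))[n]
    for q in(p0,p):
        m=(q.max(2)[y0:y1,x0:x1]<(40 if n=="side" else 30)).astype(np.uint8)
        k,l,st,ce=cv2.connectedComponentsWithStats(m);i=1+st[1:,4].argmax();print(n,st[i]+[x0,y0,0,0,0],ce[i]+[x0,y0])
print(ctrl.get_state()["position"],ctrl.get_state()["t"],ctrl.get_state()["wrist_force"])
E
python3 fin.py
```

```text
side [388 267  10  13  82] [392.3902 273.2317]
side [388 267  10  13  79] [392.4051 273.1772]
top [386 200   9  14  70] [390.1714 206.7   ]
top [386 200   9  14  69] [390.2029 206.6667]
[0.4655 0.0369 0.4036] 23.0667 [ 0.9123 -0.9998  0.119 ]
```

View pics/fin_side.png

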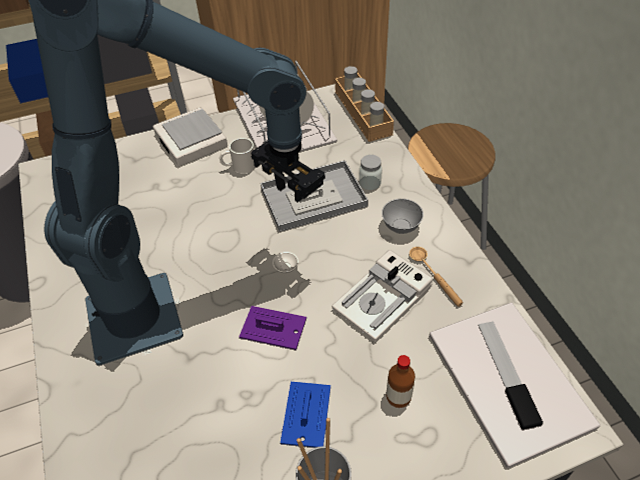

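View pics/fin_top.png

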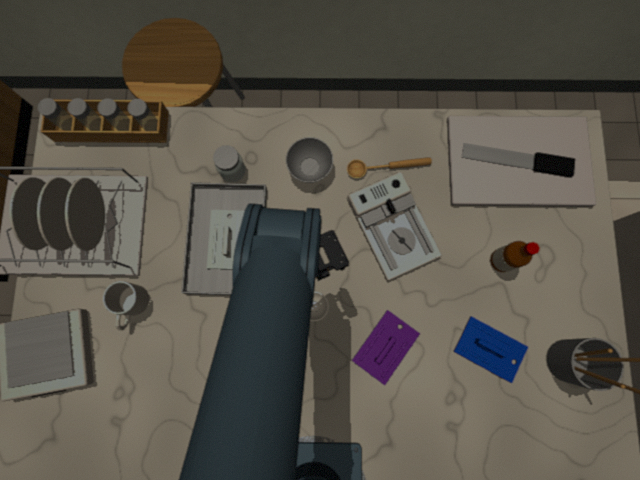

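The wing is back at its starting pixels in both views (392,273 side and 390,207 top), so the pin is fully down. The plate lies in the pan, and the bystanders in view stand where they were. I'll let the arm settle for one call, then hand in.

{"op": "move_arm", "data": {"rows": [[[0.05,0,0,0,0],[0.05,0,0,0,0],[0.05,0,0,0,0],[0.05,0,0,0,0],[0.05,0,0,0,0]]]}}

```text
t: 23.48
position: [0.4658, 0.0355, 0.4032]
eef_rot: [0.976, 0.22, 0.0, 0.0]
wrist_force: [-0.1, -0.1, 0.6]
opening: 0.05
```

```bash
python3 -c "
from h import *
print(ctrl.hand_in())"
```

```text
the job is handed in; nothing more can be done
None
```

The guard plate is off the slicer and lies flat, handle up, in the middle of the steel pan. The wing knob is turned back with its pin down, and I handed the job in at 23.5 s.

- **Knob up:** I pulled the wing up about 14 mm against roughly 12 N of spring and turned it 78° counter-clockwise. It stayed latched by itself after I let go.
- **Plate:** I slid it about 50 mm out from under the bridge, lifted it, and lowered it until it touched the pan floor at the expected height. Then I released it.
- **Knob down:** I turned the wing back along its slot, lowered it most of the way and released it so the spring took the pin down. In both views its mask is within 0.1 pixel of where it started.
- **Other things:** Comparing the final pictures with the first by eye, the bowl, mug, bottle, jar, spoon and both look-alikes stand where they were. In the final views the arm partly covers the dish in the top view. In the side view the dish is at its original place.
- **Forces:** The readings after each move stayed under about 15 N.
- **Disagreements:** The two cameras differed by about 5 mm on the slicer's position. The wing's own measurement and the grip settled which to trust. No check failed.

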